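Span check of a top-pan balance

TASK

Clear the white beaker off the balance pan and stand it upright, wholly on the cork mat. Then set the largest check weight gently, upright and centred on the pan (inside the engraved circle) without driving the pan down to its stop, let go of it, and press the balance's round key fully down and release it, leaving the weight on the pan. Leave the two smaller weights, the bottle and the jar undisturbed.

Things in the scene. Friction and masses are not known exactly. Their poses are not given: they have to be found in the camera images.
- balance: the balance: a low fixed casing, 240 mm deep (its x, front panel at -x) by 170 mm wide; grey front panel 45 mm high, white rear part 62 mm high that carries the pan; origin at the centre of its underside; it stands at various places and headings
- pan_centre (a point): centre of the upper face of the round steel pan, 120 mm across, 35 mm towards +x from the balance's origin, 88 mm above the bench when empty; z up, x and y as the balance's. A thin circle of 62 mm diameter is engraved round it. The pan is sprung (0.8 N per mm, damped) and can sink 15 mm; this point sinks with it
- pan (a joint): how far the pan has sunk, m: 0 empty, 0.0013 with the beaker, 0.006 with the large weight, 0.015 at its stop (count 0.0125 as driven to the stop)
- key_top (a point): centre of the top of the balance's only key, a round plain grey push key of 30 mm diameter in a black surround on the right of the front panel, pressed straight down. It lies 118 mm in front of the pan's centre (along -x of the balance) and 42 mm to the right (along -y)
- key (a joint): travel of the key, m: 0 released, 0.006 fully down (4 N); springs back
- beaker_centre (a point): centre, half-way up, of the white porcelain beaker: open, round, 54 mm outside diameter, 64 mm tall, 3 mm wall, about 110 g; it stands on the pan at the start, up to 20 mm off centre
- mat: square cork mat lying fixed on the bench, 120 x 120 mm, 4 mm thick, on one side of the balance; origin at the centre of its underside, x and y along its edges
- weight_large_centre (a point): centre, half-way up, of the largest check weight: a steel cylinder of 42 mm diameter and 42 mm height with a narrower neck and a knob (24 mm diameter) on top, 63 mm tall in all, 500 g
- board: grey plastic board lying fixed on the bench on the other side of the balance from the mat, 230 mm (its x) x 90 mm (its y) x 12 mm; origin at the centre of its underside. The three check weights stand on it in a row along its x, 70 mm apart, in any order, each on a round black mark
- weight_mid_centre (a point): centre, half-way up, of the middle check weight: same shape, 32 mm diameter, 45 mm tall, 200 g; leave alone
- weight_small_centre (a point): centre, half-way up, of the smallest check weight: same shape, 25 mm diameter, 36 mm tall, 100 g; leave alone
- bottle_centre (a point): centre of an amber bottle, 50 mm diameter, 85 mm tall, standing on the bench near one x edge of the mat; leave alone
- jar_centre (a point): centre of a closed white jar with a black lid, 64 mm diameter, 60 mm tall, standing on the bench near the mat's opposite x edge; leave alone

How it is judged:
On the way, in this order (a step that is already met when the one before it is completed fails the run):
1. the beaker stands released and upright, wholly on the cork mat (x of beaker_centre in the frame of mat between -0.032 and 0.032 m and y of beaker_centre in the frame of mat between -0.032 and 0.032 m and z of beaker_centre in the frame of mat between 0.032 and 0.04 m and angle between beaker_centre's own z axis and vertical below 0.06 rad and linear speed of beaker below 0.02 m/s and contact force between the fingers and beaker below 0.2 N), for 0.2 s.
2. the large weight stands released, upright and centred on the pan, which has settled under it (horizontal distance between weight_large_centre and pan_centre below 0.0105 m and angle between weight_large_centre's own z axis and vertical below 0.06 rad and z of weight_large_centre in the frame of pan_centre between 0.028 and 0.036 m and value of joint pan between 0.005 and 0.0072 m and linear speed of weight_large below 0.02 m/s and contact force between the fingers and weight_large below 0.2 N), for 0.2 s.
3. the key is pressed down while the weight stands on the pan (value of joint key above 0.0045 m and horizontal distance between weight_large_centre and pan_centre below 0.0105 m and angle between weight_large_centre's own z axis and vertical below 0.06 rad and z of weight_large_centre in the frame of pan_centre between 0.028 and 0.036 m and value of joint pan between 0.005 and 0.0072 m), for 0.1 s.
At the end, for the whole second after the job is handed in: the beaker stands upright at rest wholly on the mat (its centre within 32 mm of the mat's centre along each edge); the large weight stands upright at rest on the pan, within 10.5 mm of its centre, the pan sunk 5 to 7.2 mm by it; the key is released (all of step 1 and all of step 2 and value of joint key below 0.0015 m); the robot touches nothing.
It fails at once if the pan is driven down to its stop (sunk beyond 12.5 mm) (value of joint pan above 0.0125 m).
It fails at once if the large weight or the beaker is tipped over (beyond 0.6 rad) (angle between any of weight_large_centre, beaker_centre's own z axis and vertical above 0.6 rad).
It fails at once if a smaller weight is moved more than 20 mm or tipped (distance of any of weight_mid_centre, weight_small_centre from where it was at the start of the episode above 0.02 m or angle between any of weight_mid_centre, weight_small_centre's own z axis and vertical above 0.3 rad).
It fails at once if the bottle or the jar is moved more than 20 mm or tipped (distance of any of bottle_centre, jar_centre from where it was at the start of the episode above 0.02 m or angle between any of bottle_centre, jar_centre's own z axis and vertical above 0.3 rad).
It also fails if it takes over 72 s, if anything falls off the work surface, if the arm or the gripper's body presses on something with over 40 N, if the wrist force passes 120 N, or if a joint passes its speed limit or range.

ROBOT

A 6-joint arm with a two-finger parallel gripper is mounted at the origin on the work surface. World frame = base frame: x ahead of the robot, y to its left, z up, the work surface at z = 0. Lengths are in m, angles in rad, forces in N, time in s.
With the tool pointing down it reaches from about 0.35 to 0.975 m from the base axis. Payload 4.9 kg.
Tool frame: the origin (TCP) lies midway between the tips of the shut fingers; the grasp point (between the pads) lies 19 mm behind it; z points along the fingers, y is the direction in which the jaws open and shut (so a half turn about z gives the same grasp; the last joint's range is limited). The gripper opens to 85 mm and grips with 20 to 120 N. Pads are 22 mm wide; open, the fingers measure 114 mm over their backs; the gripper's body (76 mm by 85 mm) begins 54 mm behind the grasp point. The pads swing forward as they close: fully open they stand 13 mm farther back than shut.
Start: joints at [1.19, 0.053, 1.613, -0, 1.476, -0.119], TCP at [0.162, 0.604, 0.231] pointing down, gripper open.
Joint ranges: [-3.01, 3.01], [-1.01, 2.22], [0.06, 2.58], [-1.02, 4.17], [0.09, 2.62], [-3.14, 3.14]. Speed limits (rad/s): [2.57, 2.57, 3.14, 3.14, 3.14, 3.14].

INTERFACE

Orientations are given as a unit quaternion [w, x, y, z].
In Python, from plant import state, grab_frame, camera_params, job_done, boxes_of gives the robot as it stands.
- The arm moves only by the tool step_arm, never from a script. Its argument "steps" is a list of rows, each a list of 4 numbers: the shift along the tool's x, y, z in mm, then the turn about the tool's z in degrees. A call has 1 to 8 rows; each row shifts and turns the pose as measured when the row begins, along the tool's axes as they then stand; what a row does not reach is not made up. A row lasts 1/10 s, in which the tool goes at most 50 mm and 8.59 degrees, less where a joint would pass 70% of its speed; a pose out of reach is approached as far as the arm can. A call is refused whole if a number of a shift passes 50 or a number of a turn 8.59, either way. A call with a gripper value outside its range is refused whole. "claw" is the opening in per cent of the stroke, from 0 (shut) to 100 (fully open), set as the call begins (left out, the last holds). The fingers move at their own pace and stop on an object; the grip force is fixed at half the most. Time passes only in rows, so rows that do not move let the fingers close. It gives the time, the measured TCP pose, the force and the opening at its end, in the units of the state.
- state(): the state, without advancing time (a new reading comes with each control period).
- grab_frame(name): name is "side" or "top" or "wrist"; returns (picture, depth): 400x640x3 uint8, red, green, blue; 400x640 float32, m along the optical axis (not along the pixel's ray), 0 where there is no reading.
- camera_params(name): a dict with "mtx" (3x3 intrinsics, pixels), "extrinsics" (4x4, takes a point from camera to world coordinates); the wrist camera has in their place "T_tool_cam" (4x4, takes a point from camera to tool coordinates, whose origin is the TCP and whose axes are the flange's). Camera axes: x right, y down, z forward; pixel columns grow to the right and rows downward; lengths in m; the calibration is good to about 2 mm. A picture is of the moment at which its call begins: read the wrist's pose just before it. camera_params takes no time and is no camera call.
- job_done(): hands the job in, once; it reports no verdict.
Trained networks look in the newest picture that a camera, given by its name, has taken for a name from the list of things; names that differ only in an ending like _2 or _b are one class to them, and where a whole thing is asked for, a point or a joint stands for the part that bears it (a point fixed in the world has none). Each returns a list of dicts, best first, with "p" (0 to 1); they miss things now and then, are a little off and sometimes report something else, mostly with a low value. They report only what shows in the picture. A call takes as long as a camera call.
- boxes_of(camera, label): "box" ([left, top, width, height] in pixels, round what is visible of it).
The state is a dict: "time": time; "joint_pos": joint angles; "joint_vel": joint speeds; "joint_efforts": joint torques, N m; "tool_pos": TCP position; "tool_rot": TCP orientation; "contact_force": force on the tool from outside, world axes, zero at the start; "ft_torque": the same for the moment, N m; "gripper_width": opening from 0.0 (shut) to 1.0 (fully open).
Only numpy, scipy, OpenCV 4.12 (cv2) and the standard library are available. Lean on these libraries where they do the work, as an engineer would, in place of code of your own. Each camera call takes 0.05 s, during which the arm holds its last target. There are 200 camera calls.

## Working session

There is one attempt and no reset: what is moved stays moved. The work goes in short steps, Python scripts to look and compute and a tool call to move; the robot and the scene stay as the last step left them, time stands still between calls to the robot, and variables do not carry over. Pictures are saved under pics/ and viewed, about 8 in all and at most 12, crops included, and the job is handed in when it is done.

Besides the shell and the picture viewer there is one more tool, called after "Call:" in YAML: its name, and indented under it one key for each argument. step_arm: Moves the arm, as the interface text tells. Its arguments: {"type":"object","properties":{"steps":{"type":"array"},"claw":{"type":"number"}},"required":["steps"]}

```bash
mkdir -p pics
cat > h.py <<'E'
import numpy as np,cv2
from plant import *
from scipy.spatial.transform import Rotation as R
def cloud(n):
    s=state(); im,d=grab_frame(n); c=camera_params(n); K=np.array(c["mtx"])
    v,u=np.mgrid[:400,:640]
    P=np.stack([(u-K[0,2])/K[0,0]*d,(v-K[1,2])/K[1,1]*d,d],-1)
    if n=="wrist":
        T=np.array(c["T_tool_cam"]); W=np.eye(4); q=s["tool_rot"]
        W[:3,:3]=R.from_quat([q[1],q[2],q[3],q[0]]).as_matrix(); W[:3,3]=s["tool_pos"]; T=W@T
    else: T=np.array(c["extrinsics"])
    X=P@T[:3,:3].T+T[:3,3]; X[d<=0]=np.nan
    return im,X
def save(im,f): cv2.imwrite("pics/"+f,im[:,:,::-1])
E
python3 - <<'E'
from h import *
print(state())
for n in ["top","side"]:
    im,X=cloud(n); save(im,n+"0.png"); np.save(n+"0.npy",X)
    for l in ["balance","pan_centre","key_top","beaker_centre","mat","weight_large_centre","weight_mid_centre","weight_small_centre","board","bottle_centre","jar_centre"]:
        for b in boxes_of(n,l)[:2]:
            x,y,w,h=b["box"]; c=X[int(min(399,y+h/2)),int(min(639,x+w/2))]
            print(n,l,round(b["p"],2),np.round(b["box"]),np.round(c,3))
cv2.imwrite("pics/both.png",np.vstack([cv2.imread("pics/top0.png"),cv2.imread("pics/side0.png")])[:, :] if 0 else cv2.resize(np.vstack([cv2.imread("pics/top0.png"),cv2.imread("pics/side0.png")]),(480,600)))
E
```

```text
{'time': 0.0, 'joint_pos': array([ 1.19000378e+00,  5.33475789e-02,  1.61429431e+00,  2.86406224e-06,
        1.47600092e+00, -1.19001662e-01]), 'joint_vel': array([-0.0005244 , -0.00061671, -0.00143817, -0.00030149,  0.00024581,
       -0.00198305]), 'joint_efforts': array([ 1.32181063e-03, -3.93706620e+01, -3.70165443e+01, -8.21990352e-05,
        7.04276143e-03, -2.83819773e-06]), 'tool_pos': array([0.1615233 , 0.60312232, 0.23006859]), 'tool_rot': array([-2.54887045e-04,  1.30522045e-01,  9.91444877e-01, -9.92883209e-04]), 'contact_force': array([ 0.06926879, -0.33500721, -0.30655861]), 'ft_torque': array([ 0.01946324, -0.05025724, -0.02737965]), 'gripper_width': 0.9977978828490971}
top balance 0.68 [267. 136.  80. 112.] [0.558 0.032 0.088]
top balance 0.52 [188. 229.  27.  21.] [0.459 0.251 0.071]
top pan_centre 0.89 [279. 142.  57.  56.] [0.604 0.032 0.091]
top key_top 0.57 [321. 224.  10.  13.] [ 0.482 -0.006  0.07 ]
top beaker_centre 0.86 [289. 154.  32.  35.] [0.601 0.036 0.093]
top mat 0.74 [401. 185.  62.  64.] [ 0.521 -0.245  0.005]
top weight_large_centre 0.82 [186. 232.
[... 614 characters left out ...]
e 0.93 [280. 180.  28.  37.] [0.589 0.057 0.143]
side mat 0.84 [311. 165.  54.  32.] [ 0.53  -0.233  0.001]
side mat 0.49 [280. 181.  26.  39.] [0.589 0.059 0.137]
side weight_large_centre 0.6 [325. 295.  19.  31.] [0.457 0.28  0.052]
side weight_mid_centre 0.62 [259. 284.  15.  21.] [0.601 0.258 0.041]
side weight_small_centre 0.49 [291. 297.  13.  17.] [0.533 0.268 0.035]
side board 0.62 [242. 283. 119.  59.] [0.526 0.268 0.016]
side bottle_centre 0.62 [294. 144.  17.  29.] [ 0.633 -0.244  0.057]
side bottle_centre 0.5 [267. 200.  49.  28.] [0.595 0.058 0.097]
side jar_centre 0.67 [295. 146.  16.  28.] [ 0.633 -0.245  0.049]
side jar_centre 0.66 [373. 168.  25.  32.] [ 0.395 -0.194  0.036]
```

View pics/top0.png

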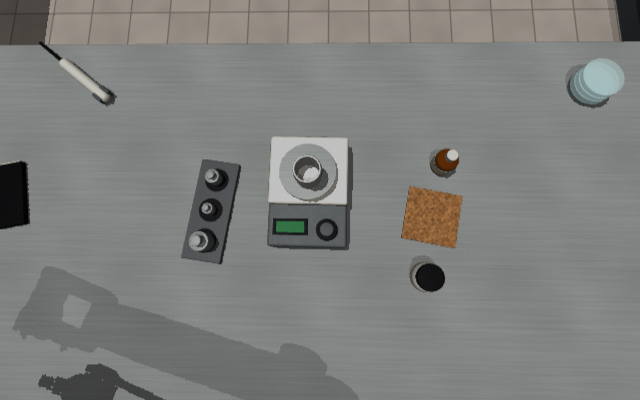

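Run:
```python
from h import *
im=cv2.imread("pics/top0.png")[:,:,::-1]; X=np.load("top0.npy")
S=np.load("side0.npy")
def rect(m,X,n):
    p=X[m][:,:2].astype(np.float32); r=cv2.minAreaRect(p*1000); print(n,m.sum(),np.round(r[0],1),np.round(r[1],1),round(r[2],1),"med",np.round(np.median(X[m],0),3))
def box(X,x0,x1,y0,y1,z0,z1): return (X[...,0]>x0)&(X[...,0]<x1)&(X[...,1]>y0)&(X[...,1]<y1)&(X[...,2]>z0)&(X[...,2]<z1)
for nm,Y in (("top",X),("side",S)):
    rect(box(Y,.5,.72,-.06,.13,.135,.17),Y,nm+" beaker rim")
    rect(box(Y,.5,.72,-.06,.13,.08,.095),Y,nm+" pan")
    rect(box(Y,.4,.75,-.09,.16,.052,.064),Y,nm+" rear")
    rect(box(Y,.4,.75,-.09,.16,.035,.07),Y,nm+" casing")
    rect(box(Y,.4,.7,.18,.34,.006,.016),Y,nm+" board")
    rect(box(Y,.40,.49,.18,.34,.06,.09),Y,nm+" large")
    rect(box(Y,.33,.45,-.3,-.15,.05,.08),Y,nm+" jar")
    rect(box(Y,.57,.7,-.33,-.2,.05,.1),Y,nm+" bottle")
# mat by colour: brownish
hsv=cv2.cvtColor(np.ascontiguousarray(im),cv2.COLOR_RGB2HSV)
print(hsv[215,430],hsv[380,430],im[215,430])
c=hsv[215,430].astype(int)
m=(abs(hsv[...,0].astype(int)-c[0])<8)&(abs(hsv[...,1].astype(int)-c[1])<50)&box(X,.42,.62,-.36,-.14,-.01,.015)
m=cv2.morphologyEx(m.astype(np.uint8),cv2.MORPH_OPEN,np.ones((3,3)))>0
rect(m,X,"mat")
```

```text
top beaker rim 234 [591.7  29.4] [53.  51.6] 1.9 med [0.596 0.031 0.15 ]
top pan 2027 [604.4  32.8] [118.9 117. ] 0.3 med [0.601 0.031 0.088]
top rear 2479 [576.8  32.6] [169.9 225.1] 89.2 med [0.596 0.009 0.062]
top casing 6123 [569.1  32.8] [170.  240.3] 89.1 med [0.533 0.031 0.057]
top board 3162 [558.5 251.1] [ 90.9 284.1] 81.8 med [0.532 0.248 0.013]
top large 121 [458.5 262.6] [22.3 22.8] 45.5 med [0.458 0.262 0.075]
top jar 642 [ 389.2 -220.2] [55.5 54.5] 43.2 med [ 0.389 -0.219  0.061]
top bottle 405 [ 638.3 -266.9] [47.4 44.2] 47.6 med [ 0.635 -0.263  0.062]
side beaker rim 269 [593.6  33.2] [52.9 55.6] 11.6 med [0.594 0.035 0.144]
side pan 919 [605.1  40.8] [118.4 110.7] 2.1 med [0.61  0.055 0.086]
side rear 1795 [577.7  35.8] [175.5 223. ] 89.0 med [0.603 0.081 0.06 ]
side casing 3934 [570.   36.6] [175.8 239.7] 88.7 med [0.542 0.077 0.049]
side board 3077 [532.5 259. ] [ 92.9 229.7] 82.1 med [0.529 0.273 0.011]
side large 123 [460.1 267.5] [22.3 23.3] 49.6 med [0.46  0.27  0.073]
side jar 224 [ 391.9 -215.1] [54.5 55.9] 21.7 med [ 0.391 -0.211  0.058]
side bottle 177 [ 641.4 -260.3] [44.2 40.7] 11.8 med [ 0.64  -0.256  0.061]
[ 14 154 144] [ 90   2 130] [144  99  57]
mat 2793 [ 520.2 -244.3] [119.9 118.9] 79.4 med [ 0.519 -0.244  0.005]
```

The top view shows the board with weights on the left (large weight at 200,240), the balance in the middle (beaker at 307,172, key at 327,230), and the mat on the right (432,216) between bottle and jar. Sizes agree with the spec. I'll start by turning the tool so its jaws lie along world y, then travel.

Call:
step_arm:
  steps:
    - [0,0,0,-7.5]
    - [0,0,0,-7.5]
    - [0,0,0,0]
  claw: 100

```text
time: 1.5
tool_pos: [0.1618, 0.6037, 0.2313]
tool_rot: [0.0, -0.004, 1.0, -0.0]
contact_force: [-0.7, -0.8, 0.5]
gripper_width: 1.0
```

Call:
step_arm:
  steps:
    - [-34,-40,0,0]
    - [-34,-40,0,0]
    - [-34,-40,0,0]
    - [-34,-40,0,0]
    - [-34,-40,0,0]
    - [-34,-40,0,0]
    - [-34,-40,0,0]
    - [-34,-40,0,0]

```text
time: 2.3
tool_pos: [0.4222, 0.298, 0.2317]
tool_rot: [0.002, 0.002, 1.0, 0.002]
contact_force: [-0.3, 0.1, 0.6]
gripper_width: 1.002
```

Call:
step_arm:
  steps:
    - [-20,-38,0,0]
    - [-20,-38,0,0]
    - [-20,-38,0,0]
    - [-20,-38,0,0]
    - [-20,-38,0,0]
    - [-20,-38,0,0]
    - [-20,-38,0,0]
    - [0,0,0,0]

```text
time: 3.1
tool_pos: [0.5654, 0.0131, 0.2333]
tool_rot: [0.005, 0.018, 1.0, 0.002]
contact_force: [-1.3, 1.7, -0.5]
gripper_width: 1.0
```

Run:
```python
from h import *
print(state()["tool_pos"],state()["tool_rot"])
im,X=cloud("wrist"); save(im,"w1.png"); np.save("w1.npy",X)
for l in ["beaker_centre","pan_centre","key_top"]:
    for b in boxes_of("wrist",l)[:2]:
        x,y,w,h=b["box"]; print(l,round(b["p"],2),np.round(b["box"]),X[int(min(399,y+h/2)),int(min(639,x+w/2))])
def rect(z0,z1,n):
    m=(X[...,2]>z0)&(X[...,2]<z1)&(X[...,0]>.5)&(X[...,0]<.72)&(abs(X[...,1]-.03)<.1)
    r=cv2.minAreaRect(X[m][:,:2].astype(np.float32)*1000); print(n,m.sum(),np.round(r,1) if 0 else r,np.median(X[m],0))
rect(.14,.17,"rim"); rect(.08,.093,"pan"); rect(.056,.067,"rear")
```

```text
[0.56537435 0.01312258 0.23332509] [0.00454721 0.01836225 0.99981935 0.00184677]
beaker_centre 0.8 [311. 192.  68.  75.] [0.61024397 0.03344868 0.09105357]
pan_centre 0.88 [287. 162. 114. 112.] [0.59661301 0.03175591 0.08999888]
key_top 0.55 [289.  88.  24.  32.] [ 0.4871752  -0.00531488  0.06752783]
rim 1200 ((593.6107177734375, 29.829818725585938), (52.74599075317383, 53.68712615966797), 89.1037368774414) [0.59767864 0.03061022 0.14914191]
pan 6869 ((605.552490234375, 32.203514099121094), (119.13639831542969, 118.75517272949219), 43.28833770751953) [0.5956022  0.03153394 0.08622999]
rear 9109 ((595.1409301757812, 32.47887420654297), (169.9989471435547, 189.476318359375), 89.09595489501953) [0.59151467 0.01493202 0.06133035]
```

View pics/w1.png

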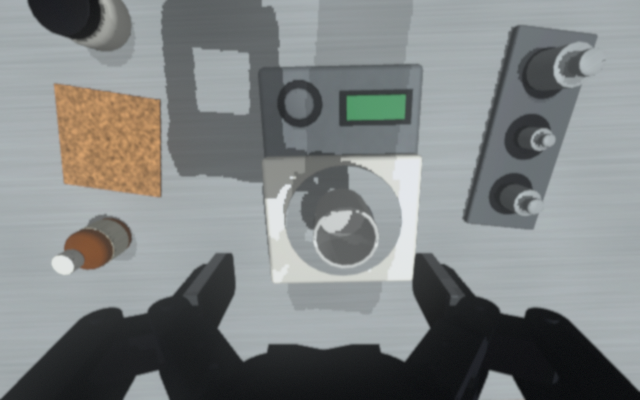

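The wrist view shows the beaker's rim centred near (345,235) on the pan and the key at (300,103); depth agrees with the top view: beaker (593.5, 30), pan (605.5, 32.3).

Call:
step_arm:
  steps:
    - [-14,8,0,-2.1]
    - [-14,8,0,0]
    - [0,0,20,0]
    - [0,0,20,0]
    - [0,0,0,0]

```text
time: 3.8
tool_pos: [0.5909, 0.0434, 0.1943]
tool_rot: [0.006, -0.008, 1.0, 0.003]
contact_force: [-0.5, 0.3, -1.3]
gripper_width: 1.001
```

Run:
```python
from h import *
X=np.load("w1.npy"); im=cv2.imread("pics/w1.png")[:,:,::-1]
def rect(m,n):
    r=cv2.minAreaRect(X[m][:,:2].astype(np.float32)*1000); print(n,m.sum(),np.round(r[0],1),np.round(r[1],1),round(r[2],1))
hsv=cv2.cvtColor(np.ascontiguousarray(im),cv2.COLOR_RGB2HSV)
z=X[...,2]; x=X[...,0]; y=X[...,1]
m=(hsv[...,0]>5)&(hsv[...,0]<22)&(hsv[...,1]>90)&(x>.42)&(x<.61)&(y<-.15)&(abs(z)<.02)
rect(m,"mat")
L=(x<.5)&(x>.4)&(y>.2)&(y<.32)
rect(L&(z>.067)&(z<.09),"large knob"); rect(L&(z>.045)&(z<.062),"large body")
rect((x<.66)&(x>.4)&(y>.17)&(y<.34)&(z>.007)&(z<.016),"board")
rect((x<.45)&(x>.3)&(y<-.15)&(y>-.3)&(z>.05)&(z<.075),"jar")
rect((x>.58)&(x<.7)&(y<-.15)&(y>-.33)&(z>.03)&(z<.1),"bottle")
m=(x>.46)&(x<.51)&(y<.02)&(y>-.03)&(z>.04); 
g=im.sum(2); print("black ring"); rect(m&(g<110),"ring"); print(np.median(z[m]))
```

```text
mat 9658 [ 521.8 -243.5] [120.1 118. ] 79.0
large knob 721 [460.8 262.9] [23.9 24.3] 12.9
large body 1222 [461.2 260.5] [41.4 37.9] 9.7
board 11372 [532.9 255.3] [ 91.4 230.4] 81.9
jar 2086 [ 403.3 -220.1] [31. 57.] 0.5
bottle 2235 [ 639.1 -264.3] [50.3 41.8] 25.3
black ring
ring 0 [0. 0.] [0. 0.] 0.0
0.05640768481949998
```

Call:
step_arm:
  steps:
    - [-1,-7,0,0.5]
    - [-1,-6,0,0.5]
    - [0,0,0,0]
    - [0,0,0,0]

```text
time: 4.2
tool_pos: [0.5935, 0.0315, 0.1978]
tool_rot: [0.008, -0.0, 1.0, 0.003]
contact_force: [-0.3, 0.4, 0.3]
gripper_width: 1.002
```

Call:
step_arm:
  steps:
    - [0,-1,20,0]
    - [0,0,20,0]
    - [0,0,20,0]
    - [0,0,15,0]
    - [0,0,8,0]
    - [0,0,0,0]

```text
time: 4.8
tool_pos: [0.5986, 0.0299, 0.1178]
tool_rot: [0.013, 0.001, 1.0, 0.003]
contact_force: [-0.1, 0.0, -0.1]
gripper_width: 1.006
```

Call:
step_arm:
  steps:
    - [4,0,2,0]
    - [1,0,0,0]
    - [0,0,0,0]

```text
time: 5.1
tool_pos: [0.5946, 0.0298, 0.1178]
tool_rot: [0.014, 0.001, 1.0, 0.003]
contact_force: [0.1, -0.6, -0.3]
gripper_width: 0.995
```

Call:
step_arm:
  steps:
    - [0,0,0,0]
    - [0,0,0,0]
    - [0,0,0,0]
    - [0,0,0,0]
    - [0,0,0,0]
    - [0,0,0,0]
  claw: 0

```text
time: 5.7
tool_pos: [0.5954, 0.0298, 0.1199]
tool_rot: [0.016, 0.001, 1.0, 0.003]
contact_force: [0.2, -0.0, 0.8]
gripper_width: 0.618
```

Call:
step_arm:
  steps:
    - [0,0,-8,0]
    - [0,0,-15,0]
    - [0,0,-15,0]
    - [0,0,-12,0]

```text
time: 6.1
tool_pos: [0.5924, 0.0296, 0.171]
tool_rot: [0.013, 0.001, 1.0, 0.003]
contact_force: [-0.7, -0.2, -1.2]
gripper_width: 0.617
```

Call:
step_arm:
  steps:
    - [8,-15,0,0]
    - [10,-35,0,0]
    - [10,-35,0,0]
    - [10,-35,0,0]
    - [10,-35,0,0]
    - [10,-35,0,0]
    - [8,-25,0,0]
    - [4,-15,0,0]

```text
time: 6.9
tool_pos: [0.5189, -0.2115, 0.1758]
tool_rot: [0.018, -0.001, 1.0, 0.001]
contact_force: [0.6, 0.9, -1.4]
gripper_width: 0.623
```

Call:
step_arm:
  steps:
    - [0,0,0,0]
    - [0,0,0,0]

```text
time: 7.1
tool_pos: [0.5171, -0.2144, 0.1762]
tool_rot: [0.018, 0.001, 1.0, 0.0]
contact_force: [0.6, 0.2, -1.3]
gripper_width: 0.618
```

Call:
step_arm:
  steps:
    - [0,-15,0,0]
    - [0,-14,0,0]
    - [0,0,15,0]
    - [0,0,25,0]
    - [0,0,25,0]
    - [0,0,25,0]
    - [0,0,15,0]

```text
time: 7.8
tool_pos: [0.5234, -0.2451, 0.0677]
tool_rot: [0.021, -0.0, 1.0, -0.001]
contact_force: [-0.2, -0.2, -1.5]
gripper_width: 0.621
```

Call:
step_arm:
  steps:
    - [1,0,12,0]
    - [1,0,9,0]
    - [0,0,5,0]
    - [0,0,2,0]

```text
time: 8.2
tool_pos: [0.522, -0.2439, 0.0374]
tool_rot: [0.019, -0.001, 1.0, 0.001]
contact_force: [-9.7, 6.3, 20.9]
gripper_width: 0.623
```

Call:
step_arm:
  steps:
    - [0,0,0,0]
    - [0,0,0,0]
    - [0,0,0,0]
    - [0,0,0,0]
    - [0,0,0,0]
  claw: 100

```text
time: 8.7
tool_pos: [0.525, -0.2458, 0.0413]
tool_rot: [0.022, -0.001, 1.0, -0.001]
contact_force: [1.6, 0.3, 0.1]
gripper_width: 1.006
```

Call:
step_arm:
  steps:
    - [0,0,-10,0]
    - [0,0,-20,0]
    - [0,0,-30,0]
    - [0,0,-35,0]
    - [0,0,-35,0]
    - [0,0,-35,0]
    - [0,0,-20,0]
    - [0,0,0,0]

```text
time: 9.5
tool_pos: [0.5155, -0.2447, 0.2365]
tool_rot: [0.022, -0.001, 1.0, -0.001]
contact_force: [-0.3, -0.2, -0.6]
gripper_width: 0.999
```

Run:
```python
from h import *
im,X=cloud("wrist"); save(im,"w2.png")
z=X[...,2]; x=X[...,0]; y=X[...,1]
m=(z>.055)&(z<.08)&(abs(x-.521)<.05)&(abs(y+.244)<.06)
r=cv2.minAreaRect(X[m][:,:2].astype(np.float32)*1000); print(m.sum(),r,np.percentile(z[m],[5,50,95]))
rim=X[m&(z>.06)]; print("rim plane",np.linalg.lstsq(np.c_[rim[:,:2],np.ones(len(rim))],rim[:,2],rcond=None)[0])
```

```text
670 ((520.2289428710938, -243.78302001953125), (52.830787658691406, 52.786338806152344), 89.12041473388672) [0.05663827 0.06678408 0.06834647]
rim plane [-0.01019539 -0.00248195  0.07104963]
```

View pics/w2.png

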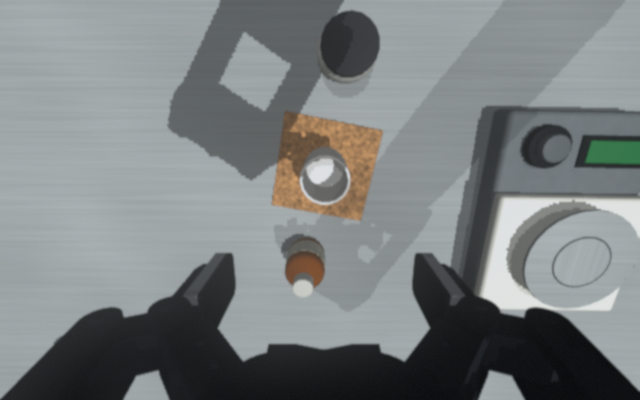

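The beaker stands upright at the mat's centre (about 325,180 in the picture; 520, -244 mm). Next is the large weight.

Call:
step_arm:
  steps:
    - [0,20,0,0]
    - [0,42,0,0]
    - [0,42,0,0]
    - [0,42,0,0]
    - [4,42,0,0]
    - [4,42,0,0]
    - [4,42,0,0]
    - [4,42,0,0]

```text
time: 10.35
tool_pos: [0.492, 0.0773, 0.2182]
tool_rot: [0.01, 0.005, 1.0, 0.002]
contact_force: [-0.2, -0.1, -0.8]
gripper_width: 0.999
```

Call:
step_arm:
  steps:
    - [4,42,0,0]
    - [4,42,0,0]
    - [4,42,0,0]
    - [4,35,0,0]
    - [4,25,0,0]
    - [4,10,0,0]
    - [0,0,0,0]
    - [0,0,0,0]

```text
time: 11.15
tool_pos: [0.4584, 0.2829, 0.2012]
tool_rot: [-0.002, 0.001, 1.0, -0.002]
contact_force: [0.2, 0.5, 0.4]
gripper_width: 1.004
```

Call:
step_arm:
  steps:
    - [-1,-10,0,0]
    - [-1,-9,0,0]
    - [0,0,0,0]
    - [0,0,0,0]

```text
time: 11.55
tool_pos: [0.4614, 0.2581, 0.2008]
tool_rot: [-0.002, 0.004, 1.0, -0.003]
contact_force: [-0.4, -0.7, -0.1]
gripper_width: 1.001
```

Run:
```python
from h import *
print(state()["tool_pos"])
im,X=cloud("wrist"); save(im,"w3.png")
z=X[...,2]; x=X[...,0]; y=X[...,1]
def rect(m,n):
    r=cv2.minAreaRect(X[m][:,:2].astype(np.float32)*1000); print(n,m.sum(),np.round(r[0],1),np.round(r[1],1),np.round(np.nanpercentile(z[m],[50,98]),4))
L=(x<.5)&(x>.4)&(y>.2)&(y<.32)
rect(L&(z>.067)&(z<.09),"large knob"); rect(L&(z>.045)&(z<.06),"large body")
```

```text
[0.46140636 0.25811559 0.2007912 ]
large knob 547 [459.9 263.5] [24.1 23.1] [0.0743 0.0756]
large body 841 [460.1 263.7] [40.8 41.1] [0.054  0.0558]
```

View pics/w3.png

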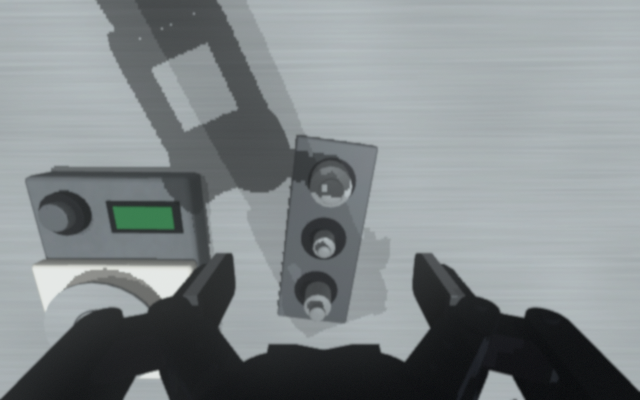

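The large weight is at (330,182) in the picture, (460, 263.5) mm, top at 75 mm as it should be. Descending over it.

Call:
step_arm:
  steps:
    - [1,5,10,0]
    - [0,0,25,0]
    - [0,0,30,0]
    - [0,0,25,0]
    - [0,0,10,0]
    - [0,0,0,0]

```text
time: 12.2
tool_pos: [0.4607, 0.2647, 0.097]
tool_rot: [-0.0, 0.004, 1.0, -0.002]
contact_force: [-0.2, -0.6, -1.2]
gripper_width: 0.997
```

Call:
step_arm:
  steps:
    - [0,0,15,0]
    - [0,0,20,0]
    - [0,0,20,0]
    - [0,0,10,0]
    - [0,0,6,0]
    - [0,0,0,0]

```text
time: 12.8
tool_pos: [0.4647, 0.2669, 0.0269]
tool_rot: [0.004, 0.003, 1.0, 0.0]
contact_force: [-0.3, -0.9, -0.7]
gripper_width: 1.001
```

Call:
step_arm:
  steps:
    - [4,-3,2,0]
    - [0,0,0,0]

```text
time: 13.0
tool_pos: [0.4615, 0.2641, 0.0262]
tool_rot: [0.005, 0.003, 1.0, 0.0]
contact_force: [0.1, -0.2, -0.0]
gripper_width: 1.0
```

Call:
step_arm:
  steps:
    - [0,0,1,0]
    - [0,0,0,0]
    - [0,0,0,0]
    - [0,0,0,0]
    - [0,0,0,0]
    - [0,0,0,0]
    - [0,0,0,0]
  claw: 0

```text
time: 13.7
tool_pos: [0.4631, 0.2646, 0.0275]
tool_rot: [0.007, 0.003, 1.0, 0.001]
contact_force: [-0.2, 0.5, 0.0]
gripper_width: 0.476
```

Call:
step_arm:
  steps:
    - [0,0,-8,0]
    - [0,0,-20,0]
    - [0,0,-25,0]
    - [0,0,-25,0]
    - [0,0,-25,0]
    - [0,0,-18,0]
    - [0,0,-5,0]

```text
time: 14.4
tool_pos: [0.4538, 0.2619, 0.1496]
tool_rot: [-0.002, 0.003, 1.0, -0.002]
contact_force: [0.7, 0.5, -4.4]
gripper_width: 0.474
```

Call:
step_arm:
  steps:
    - [-10,-15,0,0]
    - [-22,-32,0,0]
    - [-22,-32,0,0]
    - [-22,-32,0,0]
    - [-22,-32,0,0]
    - [-22,-32,0,0]
    - [-16,-24,0,0]
    - [-6,-10,0,0]

```text
time: 15.2
tool_pos: [0.5919, 0.0463, 0.1381]
tool_rot: [-0.01, 0.0, 1.0, -0.001]
contact_force: [0.6, 0.6, -5.8]
gripper_width: 0.47
```

Call:
step_arm:
  steps:
    - [0,0,0,0]
    - [0,0,0,0]

```text
time: 15.4
tool_pos: [0.5905, 0.0457, 0.1354]
tool_rot: [-0.013, 0.002, 1.0, -0.001]
contact_force: [-1.0, -0.1, -5.0]
gripper_width: 0.471
```

Call:
step_arm:
  steps:
    - [-9,-7,-2,0]
    - [-8,-6,-1,0]
    - [0,0,-1,0]
    - [0,0,-1,0]

```text
time: 15.8
tool_pos: [0.6071, 0.0352, 0.1393]
tool_rot: [-0.014, -0.001, 1.0, -0.0]
contact_force: [0.5, -0.4, -5.8]
gripper_width: 0.471
```

Run:
```python
from h import *
print(state()["tool_pos"])
for n in ["wrist","top"]:
    im,X=cloud(n); save(im,n+"4.png")
    z=X[...,2]; x=X[...,0]; y=X[...,1]
    m=(z>.083)&(z<.093)&(abs(x-.605)<.07)&(abs(y-.033)<.07)
    r=cv2.minAreaRect(X[m][:,:2].astype(np.float32)*1000); print("pan",n,r)
    m=(z>.095)&(z<.19)&(abs(x-.605)<.06)&(abs(y-.033)<.028)
    if n=="wrist" and m.sum(): print("held",m.sum(),np.percentile(X[m],[2,50,98],axis=0))
```

```text
[0.60714861 0.03519655 0.13929313]
pan wrist ((590.0634155273438, 31.468341827392578), (88.86927032470703, 119.11148071289062), 2.730752468109131)
held 12142 [[0.58440437 0.0083258  0.1316467 ]
 [0.59846186 0.03425608 0.16710296]
 [0.61712334 0.05917344 0.18739473]]
pan top ((599.3958129882812, -20.595415115356445), (10.30975341796875, 61.449440002441406), 89.56594848632812)
```

View pics/wrist4.png

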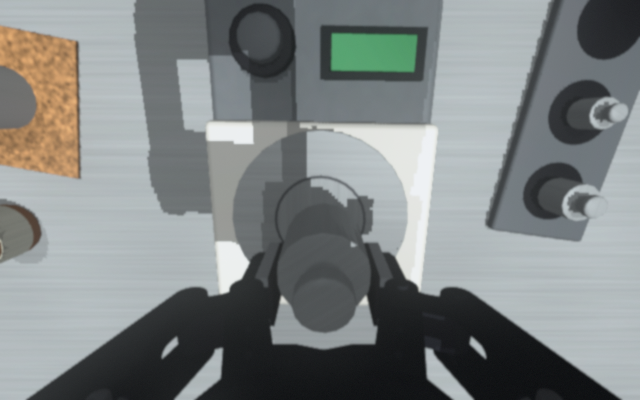

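The weight is held squarely between the pads (325,265), with the engraved circle beneath (322,215). I'll measure the knob position and tilt before lowering.

Run:
```python
from h import *
print(state()["tool_pos"],state()["tool_rot"])
im,X=cloud("wrist"); z=X[...,2]; x=X[...,0]; y=X[...,1]
A=(abs(x-.605)<.04)&(abs(y-.033)<.028)
for a,b in((.181,.2),(.155,.173)):
    m=A&(z>a)&(z<b); r=cv2.minAreaRect(X[m][:,:2].astype(np.float32)*1000); print(m.sum(),r,np.median(z[m]))
m=A&(z>.183); p=X[m]; print(np.linalg.lstsq(np.c_[p[:,:2]-[.605,.033],np.ones(len(p))],p[:,2],rcond=None)[0])
```

```text
[0.60719541 0.03512394 0.13954004] [-1.32585357e-02 -6.18792399e-04  9.99911885e-01 -2.25051896e-04]
4504 ((606.3601684570312, 33.676334381103516), (24.942520141601562, 55.92437744140625), 4.423504829406738) 0.18643720837030497
5471 ((602.6539916992188, 33.01541519165039), (36.958343505859375, 56.028839111328125), 0.42773720622062683) 0.16633605687600012
[-1.97337907  0.04038371  0.20062076]
```

Call:
step_arm:
  steps:
    - [0,-1,8,0]
    - [0,-1,10,0]
    - [0,0,6,0]
    - [0,0,3,0]
    - [0,0,1,0]

```text
time: 16.45
tool_pos: [0.6051, 0.0334, 0.108]
tool_rot: [-0.014, -0.001, 1.0, -0.0]
contact_force: [0.5, 0.0, -6.8]
gripper_width: 0.474
```

Call:
step_arm:
  steps:
    - [-1,0,2,0]
    - [0,0,2,0]
    - [0,0,1,0]

```text
time: 16.75
tool_pos: [0.6061, 0.0333, 0.1027]
tool_rot: [-0.014, -0.001, 1.0, -0.0]
contact_force: [-1.1, 1.0, -4.1]
gripper_width: 0.47
```

Call:
step_arm:
  steps:
    - [0,0,2,0]
    - [0,0,1,0]
    - [0,0,0,0]

```text
time: 17.05
tool_pos: [0.6064, 0.0333, 0.1009]
tool_rot: [-0.014, -0.001, 1.0, -0.0]
contact_force: [-0.3, 0.3, -1.4]
gripper_width: 0.471
```

Call:
step_arm:
  steps:
    - [0,0,2,0]
    - [0,0,0,0]

```text
time: 17.25
tool_pos: [0.6067, 0.0333, 0.0998]
tool_rot: [-0.014, -0.001, 1.0, -0.0]
contact_force: [-2.4, 0.4, -0.6]
gripper_width: 0.471
```

Call:
step_arm:
  steps:
    - [0,0,0,0]
    - [0,0,0,0]
    - [0,0,0,0]
    - [0,0,0,0]
    - [0,0,0,0]
  claw: 100

```text
time: 17.75
tool_pos: [0.61, 0.0331, 0.1032]
tool_rot: [-0.009, -0.001, 1.0, -0.0]
contact_force: [-0.1, 0.0, 0.1]
gripper_width: 0.999
```

Call:
step_arm:
  steps:
    - [0,0,-10,0]
    - [0,0,-20,0]
    - [0,0,-25,0]
    - [0,0,-30,0]
    - [0,0,-30,0]
    - [0,0,-10,0]
    - [0,0,0,0]

```text
time: 18.45
tool_pos: [0.6122, 0.0332, 0.2354]
tool_rot: [-0.009, -0.001, 1.0, -0.0]
contact_force: [0.5, 0.8, -0.6]
gripper_width: 0.995
```

Run:
```python
from h import *
s=state(); print(s["tool_pos"],s["tool_rot"])
im,X=cloud("wrist"); save(im,"w5.png"); z=X[...,2]; x=X[...,0]; y=X[...,1]
def rect(m,n):
    r=cv2.minAreaRect(X[m][:,:2].astype(np.float32)*1000); print(n,m.sum(),np.round(r[0],1),np.round(r[1],1),np.median(z[m]))
A=(abs(x-.605)<.07)&(abs(y-.033)<.07)
rect(A&(z>.138)&(z<.155),"knob"); rect(A&(z>.115)&(z<.13),"body"); rect(A&(z>.077)&(z<.088),"pan")
for b in boxes_of("wrist","key_top")[:1]:
    u,v,w,h=b["box"]; k=X[int(v+h/2),int(u+w/2)]; print(b,k)
    m=(abs(x-k[0])<.025)&(abs(y-k[1])<.025); rect(m&(z>.055),"key"); print(np.nanpercentile(z[m],[5,50,95]))
```

```text
[0.61224872 0.03323918 0.2354322 ] [-9.10052496e-03 -8.54997539e-04  9.99958117e-01 -4.62003087e-04]
knob 710 [603.4  32.9] [23.5 23.6] 0.14403174065020452
body 1061 [603.6  33.1] [41.3 40.8] 0.12380820944454701
pan 8966 [605.4  32.4] [118.9 118.7] 0.08140886957754326
{'box': [267.6, 41.3, 31.8, 31.3], 'p': 0.77} [ 0.48682814 -0.0056389   0.06642723]
key 1795 [487.   -7.6] [44.3 45.2] 0.05773555705733541
[0.04387515 0.05648244 0.06725798]
```

View pics/w5.png

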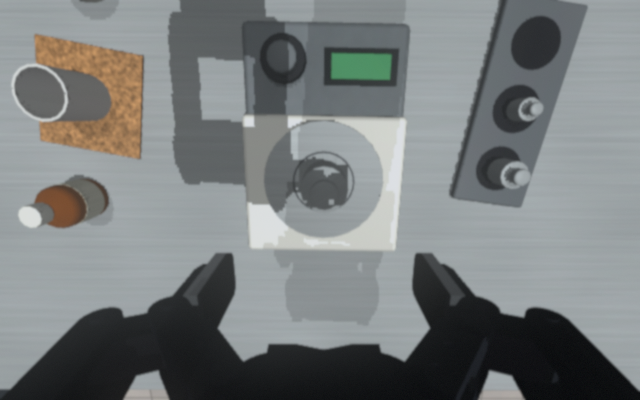

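The weight stands upright inside the engraved circle (322,182), 2 mm off centre, and the pan has sunk about 6 mm. The key is at (487, -7) mm with its top at about 67 mm. I'll press it with shut fingers.

Call:
step_arm:
  steps:
    - [10,-4,0,0]
    - [22,-7,0,0]
    - [25,-8,0,0]
    - [25,-8,0,0]
    - [22,-7,0,0]
    - [14,-4,0,0]
    - [6,-2,0,0]
    - [0,0,0,0]
  claw: 0

```text
time: 19.35
tool_pos: [0.472, -0.0085, 0.2195]
tool_rot: [-0.025, -0.001, 1.0, 0.001]
contact_force: [0.8, 0.8, 1.1]
gripper_width: 0.0
```

Call:
step_arm:
  steps:
    - [-10,0,5,0]
    - [-10,1,10,0]
    - [0,0,25,0]
    - [0,0,30,0]
    - [0,0,25,0]
    - [0,0,15,0]
    - [0,0,0,0]

```text
time: 20.05
tool_pos: [0.4931, -0.0061, 0.1005]
tool_rot: [-0.025, -0.002, 1.0, 0.002]
contact_force: [-0.7, 0.2, -0.4]
gripper_width: -0.002
```

Call:
step_arm:
  steps:
    - [3,-1,10,0]
    - [3,0,10,0]
    - [0,0,6,0]
    - [0,0,2,0]

```text
time: 20.45
tool_pos: [0.4877, -0.007, 0.0719]
tool_rot: [-0.024, -0.002, 1.0, 0.001]
contact_force: [-0.2, -0.9, 0.4]
gripper_width: -0.002
```

Call:
step_arm:
  steps:
    - [0,0,4,0]
    - [0,0,3,0]
    - [0,0,3,0]

```text
time: 20.75
tool_pos: [0.4882, -0.0071, 0.0629]
tool_rot: [-0.023, -0.002, 1.0, 0.001]
contact_force: [-2.6, 0.3, 3.3]
gripper_width: -0.001
```

Call:
step_arm:
  steps:
    - [0,0,3,0]
    - [0,0,2,0]
    - [0,0,2,0]

```text
time: 21.05
tool_pos: [0.4883, -0.0072, 0.0609]
tool_rot: [-0.024, -0.002, 1.0, 0.001]
contact_force: [-8.3, 0.9, 14.3]
gripper_width: 0.001
```

Call:
step_arm:
  steps:
    - [0,0,2,0]
    - [0,0,2,0]

```text
time: 21.25
tool_pos: [0.4883, -0.0072, 0.061]
tool_rot: [-0.025, -0.002, 1.0, 0.001]
contact_force: [-7.1, 1.3, 12.5]
gripper_width: -0.002
```

Call:
step_arm:
  steps:
    - [0,0,-5,0]
    - [0,0,-15,0]
    - [0,0,-25,0]
    - [0,0,-30,0]
    - [0,0,-30,0]
    - [0,0,-30,0]
    - [0,0,-10,0]
    - [0,0,0,0]

```text
time: 22.05
tool_pos: [0.4966, -0.0077, 0.2105]
tool_rot: [-0.024, -0.002, 1.0, 0.001]
contact_force: [0.1, -0.1, -0.2]
gripper_width: -0.002
```

Run:
```python
from h import *
s=state(); print(s["tool_pos"],s["contact_force"])
im,X=cloud("wrist"); save(im,"w6.png"); z=X[...,2]; x=X[...,0]; y=X[...,1]
t,T=cloud("top"); save(t,"t6.png")
def rect(X,m,n):
    r=cv2.minAreaRect(X[m][:,:2].astype(np.float32)*1000); print(n,m.sum(),np.round(r[0],1),np.round(r[1],1),np.median(X[m][:,2]))
for n,X in(("w",X),("t",T)):
    z=X[...,2]; x=X[...,0]; y=X[...,1]
    A=(abs(x-.605)<.07)&(abs(y-.033)<.07)
    for k,m in (("knob",A&(z>.138)&(z<.155)),("body",A&(z>.115)&(z<.13)),("pan",A&(z>.077)&(z<.088)),
      ("beaker",(z>.055)&(z<.08)&(abs(x-.521)<.05)&(abs(y+.244)<.06)),("key",(abs(x-.487)<.012)&(abs(y+.007)<.012)&(z>.05)&(z<.08))):
        if m.sum()>5: rect(X,m,n+" "+k)
```

```text
[ 0.49655275 -0.00770663  0.2105131 ] [ 0.08869393 -0.12174732 -0.23902707]
w pan 2186 [590.3  22.8] [ 79.1 118.2] 0.08136979273522368
w beaker 1393 [ 520.  -243.6] [53.  54.2] 0.06401351030431696
w key 588 [486.9  -7.1] [23.7 23.9] 0.0664622482300507
t beaker 212 [ 518.8 -243.6] [52.4 52.8] 0.0670171138696552
t key 111 [484.9  -6.6] [18.9 23.1] 0.06790264942534463
```

Run:
```python
from h import *
im,X=cloud("side"); save(cv2.resize(im[130:350,200:420],(660,660))[:600],"s6.png")
z=X[...,2]; x=X[...,0]; y=X[...,1]; A=(abs(x-.605)<.06)&(abs(y-.033)<.06)
for a,b in((.13,.16),(.09,.122)):
    m=A&(z>a)&(z<b); r=cv2.minAreaRect(X[m][:,:2].astype(np.float32)*1000); print(m.sum(),np.round(r[0],1),np.round(r[1],1),z[m].max())
```

```text
81 [603.   38.1] [26.  21.4] 0.1456836454528485
203 [602.1  41.8] [40.4 33.1] 0.12195562440999885
```

View pics/s6.png

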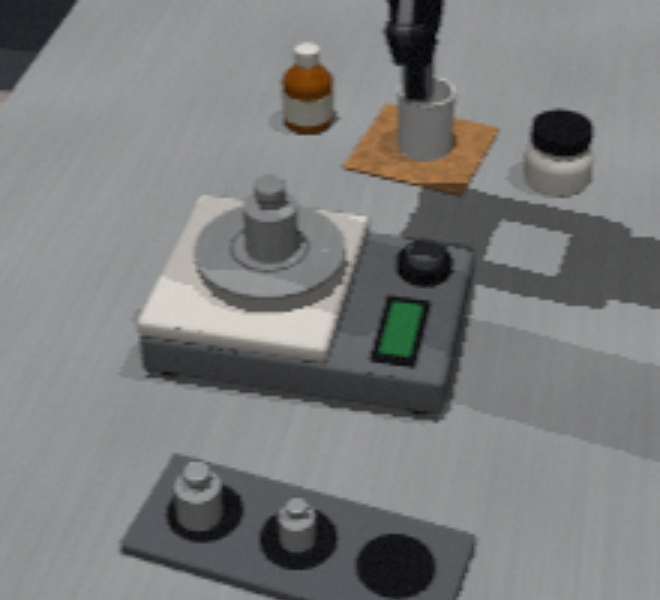

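The side view shows the weight upright on the pan (270,225) and the beaker upright on the mat (427,120). The key is up, and the other objects look undisturbed.

```bash
python3 -c "from plant import *; print(job_done())"
```

```text
the job is handed in; nothing more can be done
None
```

The task is done and handed in at about 22 s of the 72 s allowed. `job_done()` gives no verdict, so what follows is from my own checks.

- **Beaker:** it stands upright on the cork mat, within about 3 mm of the mat's centre.
- **Large weight:** it stands upright on the pan, about 2 mm off centre by the wrist camera. The pan surface measured 81.4 mm high, so it has sunk about 6.5 mm. I lowered the weight in small steps before letting go.
- **Key:** I pressed it to its stop. The tool went to 61 mm against a key top of about 67 mm, with 12–14 N, and held it there for over 0.2 s. The key then returned to about 66.5–68 mm, and the gripper is clear of everything.
- **Other objects:** the two smaller weights, the bottle and the jar look undisturbed in the last side picture. I did not measure them again.

**Disagreements:** the final wrist and top views did not show the weight, so its last check is the side camera alone. That camera put the weight's y about 5 mm farther out than the wrist camera had. It also read 3–8 mm high in y on the pan, casing, jar and bottle earlier, so I put this down to its offset. I could not measure the pan's deepest sink, only the settled value.

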